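# Put the maker's stamp away in the latching stamp case

### The job

Press the round release button on top of the wooden stamp case so that its tray springs out, and stand the maker's stamp upright in the empty middle pocket of the tray. Then push the tray home until it clicks and stays shut with the button back up. Work gently on the case, keep the stamp upright, and leave the other things on the bench where they are.

Things in the scene. Friction and masses are not known exactly. Their poses are not given: they have to be found in the camera images.
- case: wooden stamp case fixed to the bench, 170 (x) by 196 (y) by 76 mm high; origin at the centre of its underside, z up; its open front is the -x side (x = -85 mm) and the tray comes out along its -x. Turned by up to 0.25 rad. It is delicate: pushing it, its tray or its button with over 20 N damages it.
- tray (a joint): how far the tray stands out, m: 0 to 0.002 latched, 0.075 fully out. A spring always pushes it out (3 N shut, 2 N out). To latch it must go 1 to 14 mm deeper than shut (negative; differs each time, cannot be seen) till the latch snaps, then it comes back. The push needs 3 to 12 N, dropping a few N at the snap; 2 mm beyond is a firm stop. Let go too early, it springs out again.
- tray_face (a point): centre of the outer face of the tray's dark wooden front (172 mm wide, 24 mm thick, z 8 to 64 mm above the bench, this point 36 mm up). Its axes are those of the case: push along +x. Shut, this face stands 24 mm ahead of the front of the case. Behind it lie the pockets.
- pocket (a point): middle of the floor of the empty square pocket, 37 by 37 mm, 11 mm deep, in the tray's cork insert; case axes. 58 mm behind the outer face, 12 mm above the bench. Tray out: 41 mm ahead of the case's front; shut: inside the case (68 mm free height above the bench). Small steel punches, fixed, stand 58 mm to each side (y), 12 mm thick, 22 at the foot, to 49 mm above the bench.
- release (a joint): how far the release button is pressed, m: 0 up, 0.008 fully down; 1 to 3 N to start, up to 6 N to the bottom while the latch is loaded; it lets the tray go between 3 and 7 mm. It also dips 5 to 6 mm by itself while the tray is pushed in against the latch, and snaps back up when the latch catches.
- release_top (a point): centre of the top of the round steel release button (32 mm across), which stands 12 mm above the top of the case, 30 mm behind its middle (+x); it is pressed straight down.
- stamp_mid (a point): maker's stamp, standing upright on the bench: a round brass foot 30 mm across and 14 mm high with a round dark wooden grip 18 mm across above it, 44 mm high in all, about 130 g; this point is on its axis half-way up (22 mm above its underside); z along its axis. The gripping length is 14 to 44 mm above its underside.
- stamp_foot (a point): centre of the underside of the stamp's brass foot, 22 mm below stamp_mid.
- wax_tin: flat aluminium tin, 52 mm across, 24 mm high; origin under its centre. Leave it.
- slicker: turned light wooden edge slicker standing upright, 40 mm across, 78 mm high; origin under its centre. Leave it.
- dye_jar: small jar with a black cap, 42 mm across, 62 mm high; origin under its centre. Leave it.
- mallet: mallet lying on the left side of the bench, head 60 mm thick; origin at bench height below the middle. Leave it.
- water_cup: white cup, 72 mm across, 90 mm high, on the left; origin under its centre. Leave it.
- folder: flat pale smoothing stick 150 by 22 by 6 mm lying on the right; origin under its centre. Leave it.

How it is judged:
On the way, in this order (a step that is already met when the one before it is completed fails the run):
1. the release lets the tray spring out (value of joint tray above 0.06 m), for 0.1 s.
2. the stamp stands in the pocket of the open tray (x of stamp_foot in the frame of pocket between -0.007 and 0.007 m and y of stamp_foot in the frame of pocket between -0.007 and 0.007 m and z of stamp_foot in the frame of pocket between -0.004 and 0.004 m and angle between stamp_mid's own z axis and vertical below 0.15 rad and value of joint tray above 0.05 m), for 0.2 s.
At the end, for the whole second after the job is handed in: the stamp stands upright (within 0.15 rad) in the pocket (foot within 7 mm of its middle each way and 4 mm of its floor), the tray is latched shut (joint within 4 mm of 0) and the release button is back up (pressed less than 1.5 mm) (x of stamp_foot in the frame of pocket between -0.007 and 0.007 m and y of stamp_foot in the frame of pocket between -0.007 and 0.007 m and z of stamp_foot in the frame of pocket between -0.004 and 0.004 m and angle between stamp_mid's own z axis and vertical below 0.15 rad and value of joint tray between -0.004 and 0.004 m and value of joint release below 0.0015 m); the robot touches nothing.
It fails at once if the case, its tray or its button is pushed with more than 20 N (contact force between any of the fingers, the arm and case above 20 N).
It fails at once if the stamp is tipped by more than 0.8 rad (angle between stamp_mid's own z axis and vertical above 0.8 rad).
It fails at once if one of the other things on the bench is moved by more than 20 mm (distance of any of wax_tin, slicker, dye_jar, mallet, water_cup, folder from where it was at the start of the episode above 0.02 m).
It also fails if it takes over 64 s, if anything falls off the work surface, if the arm or the gripper's body presses on something with over 40 N, if the wrist force passes 120 N, or if a joint passes its speed limit or range.

### The arm

A 7-joint arm with a two-finger parallel gripper is mounted at the origin on the work surface. World frame = base frame: x ahead of the robot, y to its left, z up, the work surface at z = 0. Lengths are in m, angles in rad, forces in N, time in s.
With the tool pointing down it reaches from about 0.4 to 0.85 m from the base axis. Payload 4.5 kg.
Tool frame: the origin (TCP) lies midway between the tips of the shut fingers; the grasp point (between the pads) lies 19 mm behind it; z points along the fingers, y is the line along which they close (so a half turn about z gives the same grasp; the last joint's range is limited). The gripper opens to 88 mm and grips with 3 to 60 N. Pads are 18 mm wide; open, the fingers measure 123 mm over their backs; the gripper's body (75 mm by 187 mm) begins 45 mm behind the grasp point.
Start: joints at [1.382, 0.689, -0.195, 1.565, 0.157, 0.902, -0.215], TCP at [0.138, -0.61, 0.239] pointing down, gripper open.
Joint ranges: [-3.01, 3.01], [-0.46, 2.08], [-1.47, 1.51], [0.13, 2.56], [-1, 4.14], [0.04, 2.09], [-2.66, 2.66]. Speed limits (rad/s): [2.57, 2.57, 3.14, 3.14, 3.14, 3.14, 3.14].

### API

Orientations are given as a rotation vector (axis times angle).
In Python, from bench import env, viewer gives the robot as it stands.
- The arm moves only by the tool send_rows, never from a script. Its argument "plan" is a list of rows, each a list of 3 entries, a list of its own where there are three numbers: the shift along the tool's x, y, z scaled (see below), then the turn about the tool's z scaled (see below), then the gripper command: -1 is fully open, 1 is shut, values between are in proportion. In form: [[[dx, dy, dz], roll, jaw], ...]. A call has 1 to 20 rows; each row is the pose to reach, as a shift and turn from the pose commanded when the call began, along the tool's axes at that moment; what a row does not reach only later rows make up. The controller multiplies each number of a shift by 0.12 m and each number of a turn by pi/2 rad. A row lasts 1/8 s, in which the tool goes at most 62.5 mm and 10.7 degrees, less where a joint would pass 70% of its speed; a pose out of reach is approached as far as the arm can. A call with a number of a shift or a turn outside -1 to 1 is refused whole. A call with a gripper value outside its range is refused whole. The fingers move at their own pace and stop on an object; "squeeze" is the grip in N (left out, the last holds). Time passes only in rows, so rows that repeat a pose let the fingers close. It gives the time, the measured TCP pose, the force, the opening and the grip force at its end, in the units of the state.
- env.read_state(): the state, without advancing time (a new reading comes with each control period).
- viewer.snapshot(name): name is "side" or "top"; returns the picture (480x640x3 uint8, red, green, blue); there is no depth.
- viewer.camera_model(name): a dict with "fovy" (degrees; the focal length in pixels is half the picture's height over the tangent of half this angle, whatever the lens; pixels are square), "cx", "cy" (the principal point, pixels), "k1" (the pictures are not rectified: a ray, as slopes to the right and down, at radius r is drawn at 1 + k1 r^2 times it, then the intrinsics apply), "rvec" (rotation vector, rad) and "tvec" (3), from world to camera coordinates, as OpenCV has them. Camera axes: x right, y down, z forward; pixel columns grow to the right and rows downward; lengths in m; the calibration is good to about 2 mm. A picture is of the moment at which its call begins. camera_model takes no time and is no camera call.
- env.close_job(): hands the job in; it is judged then, once.
The state is a dict: "time_s": time; "joints": joint angles; "qvel": joint speeds; "effort": joint torques, N m; "tool_pos": TCP position; "eef_rot": TCP orientation; "contact_force": force on the tool from outside, world axes, zero at the start; "moment": the same for the moment, N m; "gripper_width": opening from 0.0 (shut) to 1.0 (fully open); "grip_force": force on a finger pad.
Only numpy, scipy, OpenCV 4.12 (cv2) and the standard library are available. Lean on these libraries where they do the work, as an engineer would, in place of code of your own. Each camera call takes 0.05 s, during which the arm holds its last target. There are 200 camera calls.

## Working session

There is one attempt and no reset: what is moved stays moved. The work goes in short steps, Python scripts to look and compute and a tool call to move; the robot and the scene stay as the last step left them, time stands still between calls to the robot, and variables do not carry over. Pictures are saved under pics/ and viewed, at most 12 in all, crops included, and the job is handed in when it is done.

Besides the shell and the picture viewer there is one more tool, called by a JSON object that holds its "op" and its "data". send_rows: Moves the arm, as the interface text tells. Its arguments: {"type":"object","properties":{"plan":{"type":"array"},"squeeze":{"type":"number"}},"required":["plan"]}

```bash
mkdir -p pics; ls
python3 - <<'E'
from bench import env, viewer
import cv2
print(env.read_state())
for n in("side","top"):
    print(n,viewer.camera_model(n)); cv2.imwrite(f"pics/{n}0.png",viewer.snapshot(n)[:,:,::-1])
E
```

```text
pics
{'time_s': 0.0, 'joints': array([ 1.38174242,  0.68998392, -0.19448645,  1.56634647,  0.15729   ,
        0.90248896, -0.2151115 ]), 'qvel': array([-2.88202515e-04, -1.15905573e-04,  6.10785914e-04,  8.36435837e-04,
        4.10809967e-04, -2.04183799e-05,  6.41271534e-04]), 'effort': array([ 8.72214787e-04, -5.27552176e+01, -1.26683090e+00, -1.53427094e+01,
       -5.26479946e-02,  6.54133502e-03,  1.23782647e-04]), 'tool_pos': array([ 0.13793318, -0.60894046,  0.23790872]), 'eef_rot': array([-3.12030767e+00, -3.49204783e-01,  5.41432038e-04]), 'contact_force': array([-0.29829973, -0.55281794,  0.23064221]), 'moment': array([ 0.01246873, -0.01439384,  0.02361304]), 'grip_force': 0.0, 'gripper_width': 1.000423858972378}
side {'fovy': 50.96351339700534, 'cx': 321.12333420059514, 'cy': 244.10917364416417, 'k1': 0.011970835917967281, 'rvec': array([ 0.89198929, -2.40968816,  1.17389407]), 'tvec': array([0.41801152, 0.26987128, 0.96671503])}
top {'fovy': 47.510357179232244, 'cx': 320.29664638114406, 'cy': 238.8098396959631, 'k1': 0.027642678975770878, 'rvec': array([ 2.17364966, -2.21597974,  0.07838941]), 'tvec': array([0.02094224, 0.54592796, 1.53902198])}
```

View pics/side0.png

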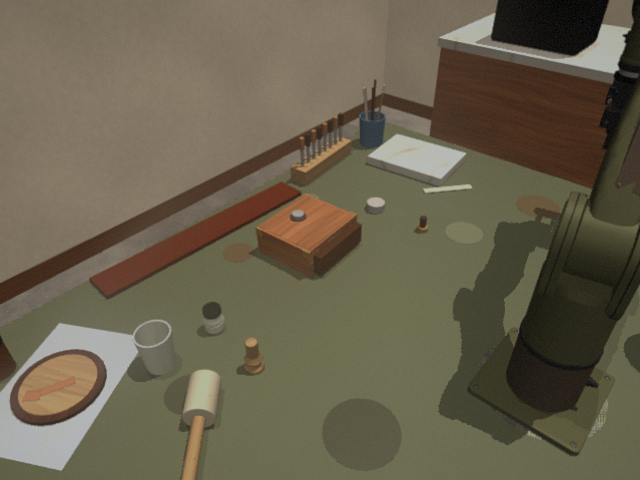

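View pics/top0.png

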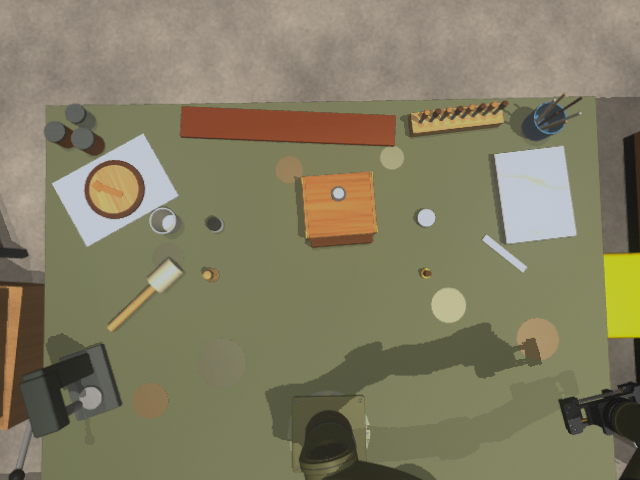

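The side view shows the button at about (298,215), the stamp at (423,225) and the case front facing the robot. The top view shows the button at (339,193), the stamp at (426,272) and the case at (340,205). Next I'll measure from masks.

```bash
cat > h.py <<'E'
import numpy as np, cv2
from bench import env, viewer
def cam(n):
    c=viewer.camera_model(n); f=240/np.tan(np.radians(c['fovy']/2))
    R=cv2.Rodrigues(c['rvec'])[0]; K=np.array([[f,0,c['cx']],[0,f,c['cy']],[0,0,1.]])
    return K,np.array([c['k1'],0,0,0,0]),R,np.array(c['tvec'])
def ray(n,p):
    K,d,R,t=cam(n); q=cv2.undistortPoints(np.array([[p]],float),K,d)[0,0]
    v=R.T@np.array([q[0],q[1],1]); return -R.T@t,v/np.linalg.norm(v)
def onz(n,p,z):
    o,v=ray(n,p); return o+v*(z-o[2])/v[2]
def tri(pt,ps):
    (a,u),(b,w)=ray("top",pt),ray("side",ps)
    s=np.linalg.lstsq(np.c_[u,-w],b-a,rcond=None)[0]
    A,B=a+s[0]*u,b+s[1]*w; return (A+B)/2,np.linalg.norm(A-B)
def proj(n,P):
    K,d,R,t=cam(n); return cv2.projectPoints(np.atleast_2d(P).astype(float),cv2.Rodrigues(R)[0],t,K,d)[0][:,0]
def blob(m,near=None,mn=8):
    k,l,s,c=cv2.connectedComponentsWithStats(m.astype(np.uint8))
    return [(s[i].tolist(),c[i].round(1).tolist()) for i in range(1,k) if s[i,4]>=mn]
E
cat > m.py <<'E'
from h import *
T=cv2.imread("pics/top0.png");S=cv2.imread("pics/side0.png")
def hsv(I):return cv2.cvtColor(I,cv2.COLOR_BGR2HSV)
def sub(I,x,y,w):return I[y-w:y+w,x-w:x+w]
for n,I,(x,y),(bx,by) in(("top",T,(426,272),(339,193)),("side",S,(423,225),(298,215))):
    h=hsv(I); 
    s=sub(h,x,y,16).astype(int); g=np.median(sub(h,x,y,16).reshape(-1,3),axis=0); print(n,"bg",g)
    d=np.abs(sub(I,x,y,16).astype(int)-np.median(sub(I,x,y,16).reshape(-1,3),axis=0)).sum(2)>45
    print("stamp",[(a,[c[0]+x-16,c[1]+y-16]) for a,c in blob(d)])
    b=sub(h,bx,by,14)[...,1]<90
    print("button",[(a,[c[0]+bx-14,c[1]+by-14]) for a,c in blob(b)])
h=hsv(T); m=((h[...,0]<14)&(h[...,1]>110)); m[:160]=0;m[260:]=0;m[:,:285]=0;m[:,395:]=0
mb=(m&(h[...,2]>130)).astype(np.uint8); 
for q in(mb,m.astype(np.uint8)):
    c=max(cv2.findContours(cv2.morphologyEx(q,cv2.MORPH_OPEN,np.ones((3,3))),0,1)[0],key=cv2.contourArea); r=cv2.minAreaRect(c);print(r,cv2.boxPoints(r).round(1).tolist())
r=lambda I,x,y,w:cv2.resize(sub(I,x,y,w),(400,300) if 0 else (400,400),interpolation=cv2.INTER_NEAREST)
cv2.imwrite("pics/c0.png",cv2.resize(np.hstack([r(T,340,205,50),np.vstack([cv2.resize(r(T,426,272,16),(200,200)),cv2.resize(r(S,423,225,16),(200,200))])]),None,fx=1.3,fy=1.3,interpolation=0))
E
python3 m.py
```

```text
top bg [ 32.  71. 129.]
stamp [([8, 11, 14, 12, 119], [424.4, 272.5])]
button [([6, 8, 15, 14, 171], [337.8, 193.4])]
side bg [ 30.  65. 108.]
stamp [([7, 7, 14, 18, 162], [421.8, 225.6])]
button [([0, 0, 9, 6, 19], [287.3, 203.4]), ([6, 9, 16, 11, 140], [297.5, 215.1])]
((323.0, 180.5), (5.0, 36.0), 90.0) [[305.0, 178.0], [341.0, 178.0], [341.0, 183.0], [305.0, 183.0]]
((341.14190673828125, 239.9154510498047), (8.642988204956055, 60.427040100097656), 85.76361083984375) [[310.70001220703125, 237.8000030517578], [371.0, 233.39999389648438], [371.6000061035156, 242.0], [311.29998779296875, 246.5]]
```

View pics/c0.png

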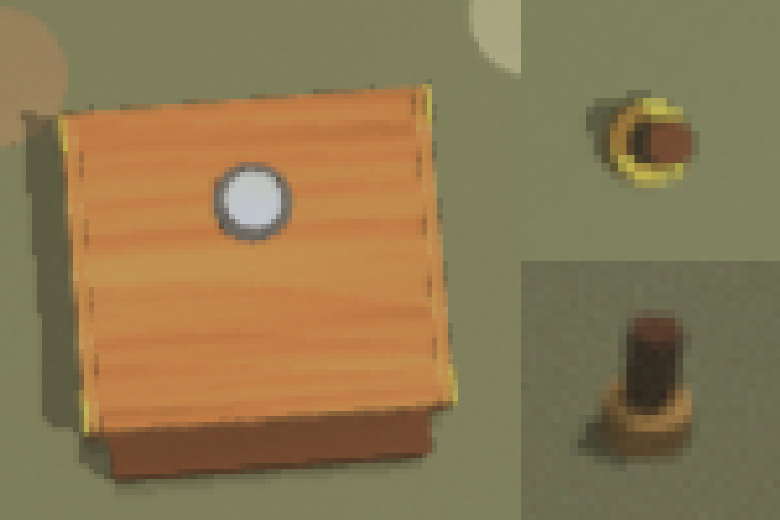

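The crop shows the case lid corners at about (301.5,177), (373,172), (378,232) and (306,239). The button is at (338.5,193.8). The top of the stamp's grip is at (428.7,273.5) in the top view and (423.6,217.4) in the side view.

Run:
```python
from h import *
np.set_printoptions(precision=4,suppress=True)
print("button",tri((338.5,193.6),(297.5,214.6)),onz("top",(338.5,193.6),.088))
print("stamp top",tri((428.7,273.5),(423.6,217.4)),onz("top",(428.7,273.5),.044),onz("side",(423.6,217.4),.044))
print("stamp foot",onz("top",(426,273.5),.012),onz("side",(422.6,226.8),.014))
C=np.array([onz("top",p,.076) for p in((301.5,177.1),(372.7,171.9),(377.9,232.3),(306.3,238.7))]);print(C)
l=np.diff(np.r_[C,C[:1]],axis=0)[:,:2];print(np.linalg.norm(l,axis=1))
ctr=C.mean(0)
ax=l[3]/np.linalg.norm(l[3])-l[1]/np.linalg.norm(l[1]); ay=l[2]/np.linalg.norm(l[2])-l[0]/np.linalg.norm(l[0])
yx=np.arctan2(ax[1],ax[0]);yy=np.arctan2(-ay[0],ay[1]);print("ctr",ctr,"yaw",yx,yy)
```

```text
button (array([ 0.6667, -0.041 ,  0.0789]), np.float64(0.0014404216739331303)) [ 0.6648 -0.0411  0.088 ]
stamp top (array([ 0.442 , -0.2913,  0.0376]), np.float64(0.0007235530448579801)) [ 0.4417 -0.2902  0.044 ] [ 0.438  -0.2828  0.044 ]
stamp foot [ 0.4417 -0.2892  0.012 ] [ 0.4368 -0.2824  0.014 ]
[[ 0.7143  0.0596  0.076 ]
 [ 0.7252 -0.1375  0.076 ]
 [ 0.5575 -0.1476  0.076 ]
 [ 0.5436  0.0494  0.076 ]]
[0.1974 0.168  0.1975 0.171 ]
ctr [ 0.6351 -0.044   0.076 ] yaw 0.05978692947884017 0.06286310729992033
```

Button expected from the lid corners is (0.665,-0.042), which matches the measured point. The lid measures 197 x 170 mm, so the yaw of 0.061 holds up. Side-view heights read 6–9 mm low, so I'll use top-view rays at the given heights and check from close up. I'll move toward the button now.

{"op": "send_rows", "data": {"plan": [[[0.45, -0.3, 0], 0.05, 1], [[0.889, -0.607, 0], 0.103, 1], [[0.889, -0.607, 0], 0.103, 1], [[0.889, -0.607, 0], 0.103, 1]], "squeeze": 15}}

```text
time_s: 0.6
tool_pos: [0.2259, -0.515, 0.2387]
eef_rot: [3.14, 0.098, -0.001]
contact_force: [-1.1, 0.4, 0.2]
gripper_width: 0.568
grip_force: 0.0
```

{"op": "send_rows", "data": {"plan": [[[0.324, -0.31, 0], 0, 1], [[0.648, -0.62, 0], 0, 1], [[0.972, -0.928, 0], 0, 1], [[0.972, -0.928, 0], 0, 1]]}}

```text
time_s: 1.1
tool_pos: [0.3384, -0.3947, 0.2387]
eef_rot: [-3.139, -0.105, -0.003]
contact_force: [0.5, -0.7, 0.1]
gripper_width: 0.118
grip_force: 0.0
```

{"op": "send_rows", "data": {"plan": [[[0.324, -0.31, 0], 0, 1], [[0.648, -0.62, 0], 0, 1], [[0.972, -0.928, 0], 0, 1], [[0.972, -0.928, 0], 0, 1]]}}

```text
time_s: 1.6
tool_pos: [0.448, -0.2769, 0.2386]
eef_rot: [-3.139, -0.104, -0.003]
contact_force: [-0.2, 0.1, 0.3]
gripper_width: 0.004
grip_force: 0.0
```

{"op": "send_rows", "data": {"plan": [[[0.324, -0.31, 0], 0, 1], [[0.648, -0.62, 0], 0, 1], [[0.972, -0.928, 0], 0, 1], [[0.972, -0.928, 0], 0, 1]]}}

```text
time_s: 2.1
tool_pos: [0.5573, -0.1589, 0.2384]
eef_rot: [-3.139, -0.101, -0.003]
contact_force: [-0.4, -0.6, -0.4]
gripper_width: 0.004
grip_force: 0.0
```

{"op": "send_rows", "data": {"plan": [[[0.324, -0.31, 0], 0, 1], [[0.648, -0.62, 0], 0, 1], [[0.972, -0.928, 0], 0, 1], [[0.972, -0.928, 0], 0, 1], [[0.972, -0.928, 0], 0, 1]]}}

```text
time_s: 2.72
tool_pos: [0.6636, -0.0465, 0.2382]
eef_rot: [3.137, 0.089, -0.003]
contact_force: [0.7, 0.5, 0.0]
gripper_width: 0.003
grip_force: 0.0
```

{"op": "send_rows", "data": {"plan": [[[0.01, -0.04, 0.45], 0, 1], [[0.01, -0.04, 0.9], 0, 1], [[0.01, -0.04, 1], 0, 1], [[0.01, -0.04, 1], 0, 1]]}}

```text
time_s: 3.22
tool_pos: [0.6653, -0.0394, 0.1192]
eef_rot: [3.139, 0.092, -0.001]
contact_force: [-0.4, 0.5, -0.0]
gripper_width: 0.008
grip_force: 0.0
```

{"op": "send_rows", "data": {"plan": [[[0, 0, 0.08], 0, 1], [[0, 0, 0.16], 0, 1], [[0, 0, 0.16], 0, 1], [[0, 0, 0.16], 0, 1]]}}

```text
time_s: 3.72
tool_pos: [0.6658, -0.0369, 0.0998]
eef_rot: [3.14, 0.096, 0.001]
contact_force: [-0.1, -0.0, 0.8]
gripper_width: 0.004
grip_force: 0.0
```

Run:
```python
from h import *
s=env.read_state();p=s['tool_pos'];print(p,s['contact_force'])
for n in("side","top"):
    I=viewer.snapshot(n)[:,:,::-1];cv2.imwrite(f"pics/{n}1.png",I);print(n,proj(n,p),proj(n,[.665,-.042,.088]))
    if n=="side":cv2.imwrite("pics/s1.png",cv2.resize(I[165:265,240:365],(750,600)))
```

```text
[ 0.66575715 -0.03692197  0.09982371] [-0.07275629 -0.01181033  0.80425302]
side [[296.62910068 208.61416329]] [[298.39063491 211.73228815]]
top [[337.15070068 192.65535339]] [[338.83803416 193.52762798]]
```

View pics/s1.png

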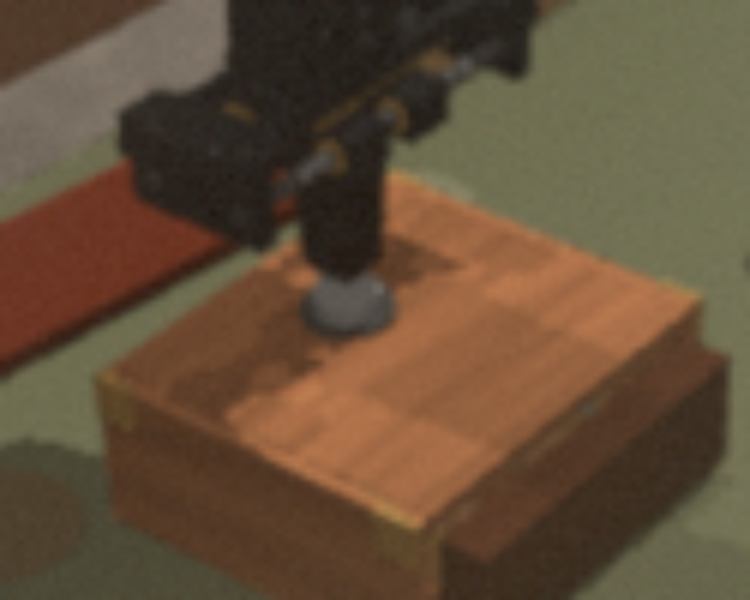

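The fingertip sits directly over the button at about (297.5,211) in the picture. The side view draws both tip and button about 2.5 px low, so that offset is systematic. Now I'll press gently.

{"op": "send_rows", "data": {"plan": [[[0, 0.03, 0.04], 0, 1], [[0, 0.03, 0.08], 0, 1], [[0, 0.03, 0.1], 0, 1], [[0, 0.03, 0.11], 0, 1], [[0, 0.03, 0.12], 0, 1], [[0, 0.03, 0.125], 0, 1]]}}

```text
time_s: 4.58
tool_pos: [0.6657, -0.0407, 0.0844]
eef_rot: [3.14, 0.096, 0.0]
contact_force: [-0.2, -1.6, 1.1]
gripper_width: 0.002
grip_force: 0.7
```

{"op": "send_rows", "data": {"plan": [[[0, 0, 0.008], 0, 1], [[0, 0, 0.016], 0, 1], [[0, 0, 0.016], 0, 1]]}}

```text
time_s: 4.95
tool_pos: [0.6659, -0.0401, 0.0826]
eef_rot: [-3.14, -0.096, -0.0]
contact_force: [-0.4, -0.3, 2.3]
gripper_width: 0.006
grip_force: 0.9
```

{"op": "send_rows", "data": {"plan": [[[0, 0, 0.008], 0, 1], [[0, 0, 0.014], 0, 1], [[0, 0, 0.014], 0, 1]]}}

```text
time_s: 5.32
tool_pos: [0.6659, -0.0401, 0.081]
eef_rot: [-3.14, -0.096, -0.001]
contact_force: [-0.2, 1.1, 1.9]
gripper_width: 0.004
grip_force: 1.0
```

Run:
```python
from h import *
I=viewer.snapshot("side")[:,:,::-1];A=cv2.imread("pics/side1.png")
d=np.abs(I.astype(int)-A).sum(2)>90;d[:225]=0;print(d.sum(),blob(d,mn=30))
print(env.read_state()['contact_force'])
```

```text
2293 [([313, 225, 50, 47, 716], [339.9, 251.1]), ([322, 232, 64, 61, 1355], [358.2, 263.5])]
[0.50034555 0.46176982 2.58426854]
```

{"op": "send_rows", "data": {"plan": [[[0, 0, -0.4], 0, 1], [[0, 0, -0.8], 0, 1], [[-0.3, 0.3, -1], 0, 1], [[-0.7, 0.7, -1], 0, 0.4], [[-0.995, 0.98, -1], 0, -0.2], [[-0.995, 0.98, -1], 0, -0.2]]}}

```text
time_s: 6.12
tool_pos: [0.5495, -0.171, 0.2009]
eef_rot: [3.137, 0.082, -0.006]
contact_force: [-1.1, 0.8, 0.2]
gripper_width: 0.321
grip_force: 0.0
```

{"op": "send_rows", "data": {"plan": [[[-0.35, 0.35, 0.2], 0, -0.2], [[-0.7, 0.7, 0.5], 0, -0.2], [[-0.995, 0.98, 0.8], 0, -0.2], [[-0.995, 0.98, 0.8], 0, -0.2], [[-0.995, 0.98, 0.8], 0, -0.2]]}}

```text
time_s: 6.75
tool_pos: [0.4427, -0.2894, 0.1046]
eef_rot: [-3.139, -0.096, -0.001]
contact_force: [0.4, -0.9, 0.1]
gripper_width: 0.603
grip_force: 0.0
```

```bash
cat > look.py <<'E'
import sys
from h import *
np.set_printoptions(precision=4,suppress=True)
k=sys.argv[1]; s=env.read_state(); p=s['tool_pos']; R=cv2.Rodrigues(s['eef_rot'])[0]; print(p,s['contact_force'],"yaw",np.arctan2(R[1,0],R[0,0]),"z",R[:,2],"w",s['gripper_width'])
T=viewer.snapshot("top")[:,:,::-1];S=viewer.snapshot("side")[:,:,::-1]
cv2.imwrite(f"pics/top{k}.png",T);cv2.imwrite(f"pics/side{k}.png",S)
a,b,c,d=map(int,sys.argv[2:6])
w=32
f=lambda I,x,y:cv2.resize(I[y-w-5:y+w+5,x-w:x+w],(400,462))
cv2.imwrite(f"pics/v{k}.png",np.hstack([f(T,a,b),f(S,c,d)]))
print("tcp px",proj("top",p),proj("side",p))
E
python3 look.py 2 345 245 340 250; python3 -c "
from h import *
print(tri((428.7,273.5),(423.6,214.7)),tri((338.5,193.6),(297.5,212)))"
```

```text
[ 0.4427 -0.2894  0.1046] [ 0.3963 -0.8677  0.0868] yaw 0.06142218594153845 z [ 0.0006  0.0007 -1.    ] w 0.603471442217123
tcp px [[433.0921 273.1846]] [[426.0975 196.3498]]
(array([ 0.4420418 , -0.28930087,  0.04742963]), np.float64(0.0007161277014087322)) (array([ 0.66553171, -0.04050922,  0.08766497]), np.float64(0.0017560053806023224))
```

View pics/v2.png

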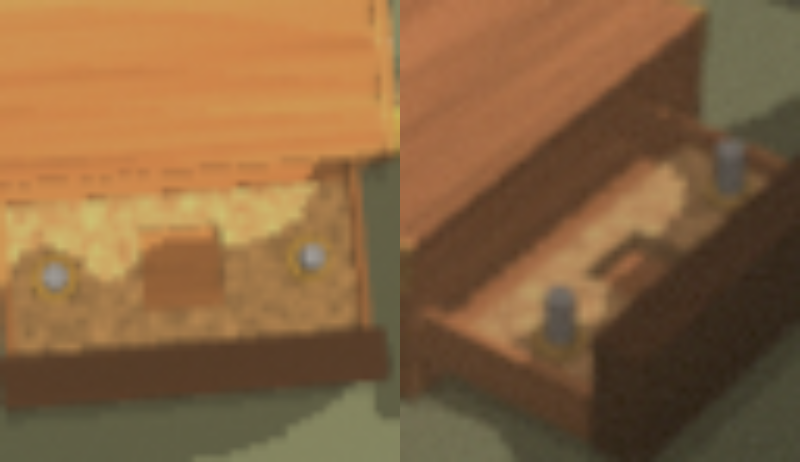

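The tray is out. The empty pocket is at about (342,250.6) in the top view, with punch tops at (322,252) and (363,249). With the side offset removed, the stamp triangulates to (0.442,-0.289) with its top at 47 mm, so I'll grasp it.

{"op": "send_rows", "data": {"plan": [[[-0.005, 0, 0.3], 0, -0.2], [[-0.005, 0, 0.55], 0, -0.2], [[-0.005, 0, 0.7], 0, -0.2], [[-0.005, 0, 0.73], 0, -0.2], [[-0.005, 0, 0.73], 0, 1], [[-0.005, 0, 0.73], 0, 1], [[-0.005, 0, 0.73], 0, 1], [[-0.005, 0, 0.73], 0, 1], [[-0.005, 0, 0.73], 0, 1], [[-0.005, 0, 0.73], 0, 1]], "squeeze": 20}}

```text
time_s: 8.1
tool_pos: [0.4413, -0.2895, 0.0178]
eef_rot: [-3.14, -0.097, -0.001]
contact_force: [0.5, 2.2, 5.8]
gripper_width: 0.199
grip_force: 20.0
```

Run:
```python
from h import *
np.set_printoptions(precision=4,suppress=True)
P=onz("top",(342,250.6),.023);a=onz("top",(321.8,252.4),.049);b=onz("top",(363.1,249.2),.049)
print("pocket",P,"punch mid",(a+b)/2,np.linalg.norm(a-b),"yaw",np.arctan2(-(a-b)[0],(a-b)[1]))
c,s=np.cos(.061),np.sin(.061);C=np.array([.6351,-.044]);print("expect",C-.126*np.array([c,s]))
```

```text
pocket [ 0.5111 -0.0505  0.023 ] punch mid [ 0.5096 -0.0504  0.049 ] 0.11566496523979725 yaw 0.05816968534653669
expect [ 0.5093 -0.0517]
```

The grip closed at 17.5 mm, which is the stamp's grip. The pocket estimates agree at (0.510,-0.051). Next I'll lift and carry.

{"op": "send_rows", "data": {"plan": [[[0, 0, -0.2], 0, 1], [[0, 0, -0.5], 0, 1], [[0, 0, -0.9], 0, 1], [[0.15, -0.3, -0.9], 0, 1], [[0.25, -0.65, -0.9], 0, 1], [[0.35, -0.98, -0.9], 0, 1], [[0.35, -0.98, -0.9], 0, 1]]}}

```text
time_s: 8.98
tool_pos: [0.4769, -0.1659, 0.1252]
eef_rot: [-3.138, -0.106, -0.001]
contact_force: [0.3, -1.2, -1.6]
gripper_width: 0.199
grip_force: 20.0
```

{"op": "send_rows", "data": {"plan": [[[0.12, -0.3, 0], 0, 1], [[0.25, -0.65, 0], 0, 1], [[0.343, -0.97, 0], 0, 1], [[0.343, -0.97, 0], 0, 1], [[0.343, -0.97, 0.15], 0, 1], [[0.343, -0.97, 0.3], 0, 1], [[0.343, -0.97, 0.3], 0, 1]]}}

```text
time_s: 9.85
tool_pos: [0.5085, -0.0535, 0.0883]
eef_rot: [3.139, 0.092, -0.005]
contact_force: [-0.2, -0.3, -1.6]
gripper_width: 0.19
grip_force: 20.0
```

```bash
python3 look.py 3 345 245 343 240
```

```text
[ 0.5085 -0.0535  0.0883] [-0.1863 -0.3131 -1.5826] yaw 0.05849415137048783 z [-0.0031 -0.0014 -1.    ] w 0.1901403763132822
tcp px [[344.3025 250.5833]] [[349.3544 233.1745]]
```

View pics/v3.png

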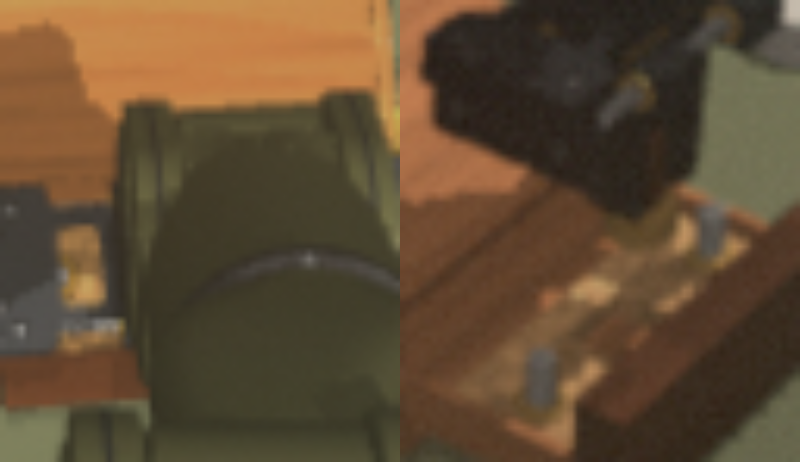

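The stamp is held, with its brass foot at about (350,239) in the side view, where the projection predicts it. I'll lower it with a small correction.

{"op": "send_rows", "data": {"plan": [[[0.014, -0.02, 0.1], 0, 1], [[0.014, -0.02, 0.25], 0, 1], [[0.014, -0.02, 0.35], 0, 1], [[0.014, -0.02, 0.37], 0, 1], [[0.014, -0.02, 0.37], 0, 1]]}}

```text
time_s: 10.58
tool_pos: [0.5115, -0.0489, 0.0449]
eef_rot: [3.14, 0.096, 0.0]
contact_force: [0.4, -1.1, -1.3]
gripper_width: 0.199
grip_force: 20.0
```

```bash
python3 look.py 4 345 245 343 240
```

```text
[ 0.5115 -0.0489  0.0449] [ 0.3746 -1.1219 -1.3287] yaw 0.0609660131107934 z [ 0.0001 -0.0001 -1.    ] w 0.1991212481563622
tcp px [[341.8185 250.1814]] [[346.8121 247.7684]]
```

View pics/v4.png

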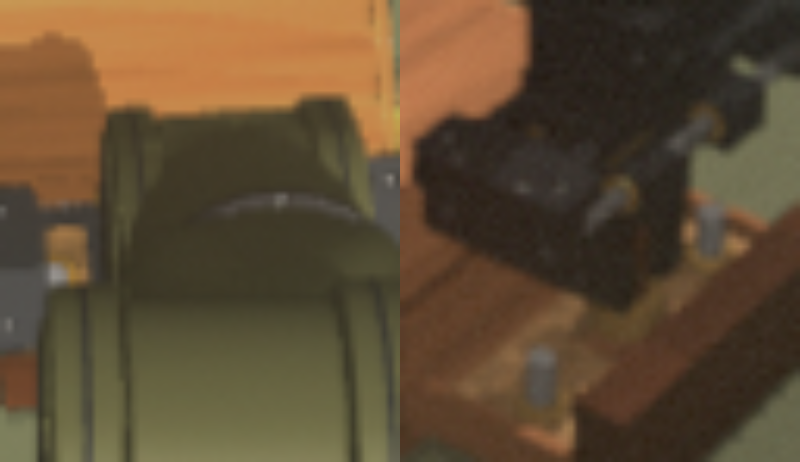

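The stamp is just above the pocket between the punches, with its foot at about (347,253) in the side view. I'll lower it slowly.

{"op": "send_rows", "data": {"plan": [[[-0.01, 0.015, 0], 0, 1], [[-0.01, 0.015, 0.03], 0, 1], [[-0.01, 0.015, 0.055], 0, 1], [[-0.01, 0.015, 0.055], 0, 1]]}}

```text
time_s: 11.18
tool_pos: [0.5101, -0.0507, 0.038]
eef_rot: [-3.14, -0.096, 0.001]
contact_force: [0.4, 0.7, -2.2]
gripper_width: 0.197
grip_force: 20.0
```

{"op": "send_rows", "data": {"plan": [[[0, 0, 0.02], 0, 1], [[0, 0, 0.04], 0, 1], [[0, 0, 0.055], 0, 1], [[0, 0, 0.055], 0, 1]]}}

```text
time_s: 11.68
tool_pos: [0.5102, -0.0507, 0.0315]
eef_rot: [3.14, 0.096, -0.0]
contact_force: [-0.0, 0.2, -1.5]
gripper_width: 0.2
grip_force: 20.0
```

{"op": "send_rows", "data": {"plan": [[[0, 0, 0.007], 0, 1], [[0, 0, 0.013], 0, 1], [[0, 0, 0.013], 0, 1]]}}

```text
time_s: 12.05
tool_pos: [0.5103, -0.0507, 0.0301]
eef_rot: [3.14, 0.096, -0.0]
contact_force: [0.4, 0.1, -2.1]
gripper_width: 0.193
grip_force: 20.0
```

{"op": "send_rows", "data": {"plan": [[[0, 0, 0.007], 0, 1], [[0, 0, 0.012], 0, 1], [[0, 0, 0.012], 0, 1]]}}

```text
time_s: 12.42
tool_pos: [0.5104, -0.0507, 0.0297]
eef_rot: [3.14, 0.096, 0.001]
contact_force: [-2.3, 0.7, 8.4]
gripper_width: 0.191
grip_force: 20.0
```

The stamp has touched the floor (8 N). I'll open a little and rise.

{"op": "send_rows", "data": {"plan": [[[0, 0, -0.006], 0, 0.5], [[0, 0, -0.006], 0, 0.2], [[0, 0, -0.006], 0, 0.2], [[0, 0, -0.006], 0, 0.2], [[0, 0, -0.1], 0, 0.2], [[0, 0, -0.3], 0, 0.2], [[0, 0, -0.6], 0, 0.2], [[0, 0, -1], 0, 0.2], [[-0.5, 0, -1], 0, 0.2], [[-0.7, 0, -1], 0, 1], [[-0.7, 0, -1], 0, 1]]}}

```text
time_s: 13.8
tool_pos: [0.4247, -0.0561, 0.1495]
eef_rot: [3.14, 0.095, -0.002]
contact_force: [0.9, 0.3, -0.3]
gripper_width: 0.196
grip_force: 0.0
```

```bash
python3 look.py 5 345 245 343 245
```

```text
[ 0.4247 -0.0561  0.1495] [ 0.9249  0.3344 -0.3185] yaw 0.06045106382162378 z [-0.0014 -0.0003 -1.    ] w 0.19611386826316046
tcp px [[347.2972 281.8859]] [[380.1118 225.1194]]
```

View pics/v5.png

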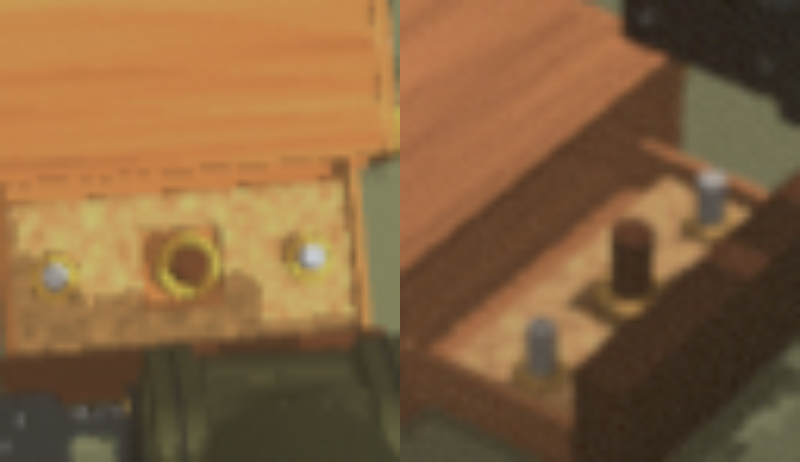

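The stamp stands upright in the pocket at about (343,250) in the top view, between both punches. I'll go down in front of the tray face to push it home.

{"op": "send_rows", "data": {"plan": [[[-0.06, 0, 0.3], 0, 1], [[-0.06, 0, 0.6], 0, 1], [[-0.06, 0, 1], 0, 1], [[-0.06, 0, 1], 0, 1]]}}

```text
time_s: 14.4
tool_pos: [0.4267, -0.0596, 0.0506]
eef_rot: [3.134, 0.097, -0.017]
contact_force: [0.8, -0.8, 0.8]
gripper_width: 0.004
grip_force: 0.0
```

{"op": "send_rows", "data": {"plan": [[[0, 0, 0.02], 0, 1], [[0.06, 0, 0.02], 0, 1], [[0.12, 0, 0.02], 0, 1], [[0.18, 0, 0.02], 0, 1], [[0.24, 0, 0.02], 0, 1], [[0.3, 0, 0.02], 0, 1], [[0.3, 0, 0.02], 0, 1]]}}

```text
time_s: 15.28
tool_pos: [0.4613, -0.0577, 0.0493]
eef_rot: [3.134, 0.096, -0.017]
contact_force: [-1.8, -1.1, 1.0]
gripper_width: 0.007
grip_force: 1.0
```

{"op": "send_rows", "data": {"plan": [[[0.02, 0, 0.04], 0, 1], [[0.04, 0, 0.09], 0, 1], [[0.06, 0, 0.14], 0, 1], [[0.08, 0, 0.17], 0, 1], [[0.08, 0, 0.17], 0, 1]]}}

```text
time_s: 15.9
tool_pos: [0.4699, -0.0571, 0.0282]
eef_rot: [3.134, 0.097, -0.02]
contact_force: [-1.9, 0.0, -1.1]
gripper_width: 0.006
grip_force: 1.1
```

{"op": "send_rows", "data": {"plan": [[[0.03, -0.01, 0], 0, 1], [[0.06, -0.02, 0], 0, 1], [[0.1, -0.03, 0], 0, 1], [[0.13, -0.03, 0], 0, 1], [[0.16, -0.03, 0], 0, 1], [[0.2, -0.03, 0], 0, 1], [[0.23, -0.03, 0], 0, 1], [[0.26, -0.03, 0], 0, 1], [[0.29, -0.03, 0], 0, 1], [[0.32, -0.03, 0], 0, 1], [[0.32, -0.03, 0], 0, 1]]}}

```text
time_s: 17.27
tool_pos: [0.5084, -0.051, 0.0282]
eef_rot: [3.134, 0.097, -0.018]
contact_force: [-2.7, -2.6, 1.2]
gripper_width: 0.007
grip_force: 1.6
```

```bash
python3 look.py 6 345 245 343 245
```

```text
[ 0.5084 -0.051   0.0282] [-2.7191 -2.5836  1.1548] yaw 0.061565650382547056 z [-0.0113 -0.006  -0.9999] w 0.006695253832203392
tcp px [[342.3097 251.5075]] [[348.1914 253.1681]]
```

View pics/v6.png

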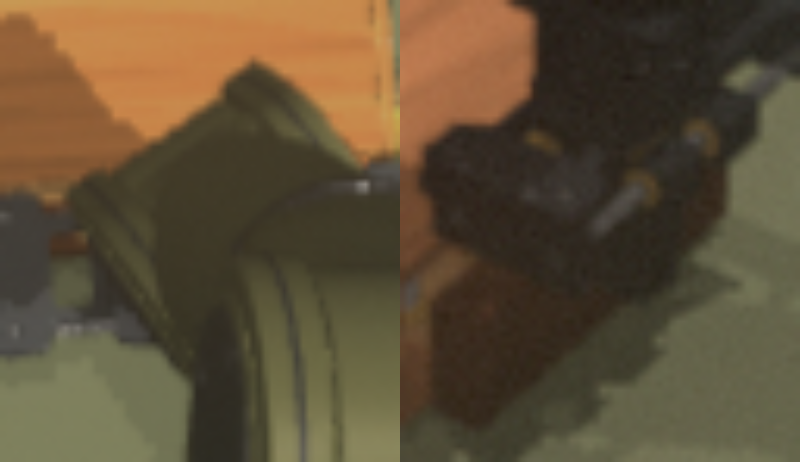

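The tray is nearly shut, with the gripper in front of its face. Next come small pushes while I watch the force.

{"op": "send_rows", "data": {"plan": [[[0.015, 0, 0], 0, 1], [[0.03, 0, 0], 0, 1], [[0.05, 0, 0], 0, 1], [[0.05, 0, 0], 0, 1]]}}

```text
time_s: 17.88
tool_pos: [0.5121, -0.0508, 0.0281]
eef_rot: [3.134, 0.097, -0.024]
contact_force: [-5.9, -0.6, 5.3]
gripper_width: 0.006
grip_force: 3.2
```

{"op": "send_rows", "data": {"plan": [[[0.01, 0, 0], 0, 1], [[0.02, 0, 0], 0, 1], [[0.02, 0, 0], 0, 1]]}}

```text
time_s: 18.25
tool_pos: [0.5143, -0.0507, 0.0281]
eef_rot: [3.134, 0.097, -0.025]
contact_force: [-7.3, -1.5, 4.6]
gripper_width: 0.005
grip_force: 3.4
```

{"op": "send_rows", "data": {"plan": [[[0.01, 0, 0], 0, 1], [[0.02, 0, 0], 0, 1], [[0.02, 0, 0], 0, 1]]}}

```text
time_s: 18.62
tool_pos: [0.5167, -0.0506, 0.0281]
eef_rot: [3.134, 0.097, -0.025]
contact_force: [-5.9, -0.3, 5.1]
gripper_width: 0.007
grip_force: 3.3
```

{"op": "send_rows", "data": {"plan": [[[0.01, 0, 0], 0, 1], [[0.02, 0, 0], 0, 1], [[0.02, 0, 0], 0, 1]]}}

```text
time_s: 19.0
tool_pos: [0.5183, -0.0505, 0.0281]
eef_rot: [3.133, 0.097, -0.027]
contact_force: [-7.0, -1.1, 6.2]
gripper_width: 0.003
grip_force: 4.1
```

```bash
cat > b.py <<'E'
from h import *
def bt(I):
    m=cv2.cvtColor(I[201:229,284:312],cv2.COLOR_BGR2HSV)[...,1]<90
    return [a for a in blob(m,mn=25)]
print(bt(cv2.imread("pics/side5.png")))
for n in ("side",):
    I=viewer.snapshot(n)[:,:,::-1]; print(bt(I)); cv2.imwrite("pics/sb.png",I)
s=env.read_state();print(s['tool_pos'],s['contact_force'],s['time_s'])
E
python3 b.py
```

```text
[([6, 9, 16, 11, 139], [13.5, 14.1])]
[([6, 10, 16, 10, 125], [13.6, 14.7])]
[ 0.51830041 -0.05047326  0.02806798] [-7.64318477 -1.04680406  6.69067198] 19.05
```

{"op": "send_rows", "data": {"plan": [[[0.01, 0, 0], 0, 1], [[0.02, 0, 0], 0, 1], [[0.02, 0, 0], 0, 1]]}}

```text
time_s: 19.42
tool_pos: [0.5202, -0.0503, 0.028]
eef_rot: [3.133, 0.097, -0.028]
contact_force: [-9.2, -1.4, 6.8]
gripper_width: 0.008
grip_force: 4.5
```

{"op": "send_rows", "data": {"plan": [[[0.008, 0, 0], 0, 1], [[0.016, 0, 0], 0, 1], [[0.016, 0, 0], 0, 1]]}}

```text
time_s: 19.8
tool_pos: [0.5245, -0.0501, 0.028]
eef_rot: [3.134, 0.097, -0.022]
contact_force: [-5.2, -1.3, 3.0]
gripper_width: 0.008
grip_force: 2.4
```

```bash
python3 b.py
```

```text
[([6, 9, 16, 11, 139], [13.5, 14.1])]
[([6, 10, 16, 10, 121], [13.5, 14.8])]
[ 0.5247272  -0.05003447  0.02799484] [-4.35771162 -0.57469508  2.46751644] 19.85
```

The force dropped from 9 to 5 N with a jump forward, which looks like the snap. I'll push another 1 mm to confirm.

{"op": "send_rows", "data": {"plan": [[[0.004, 0, 0], 0, 1], [[0.008, 0, 0], 0, 1], [[0.008, 0, 0], 0, 1]]}}

```text
time_s: 20.23
tool_pos: [0.5266, -0.0499, 0.028]
eef_rot: [3.134, 0.097, -0.018]
contact_force: [-3.2, -0.1, 1.8]
gripper_width: 0.008
grip_force: 1.7
```

```bash
python3 b.py
python3 - <<'E'
import cv2,numpy as np
f=lambda p:cv2.resize(cv2.imread(p)[195:235,270:320],(400,320),interpolation=0)
cv2.imwrite("pics/bb.png",np.hstack([f("pics/side5.png"),f("pics/sb.png")]))
E
```

```text
[([6, 9, 16, 11, 139], [13.5, 14.1])]
[([6, 9, 16, 11, 139], [13.5, 14.1])]
[ 0.52660284 -0.04994222  0.02797311] [-3.74844234 -1.29646122  0.85311227] 20.275
```

View pics/bb.png

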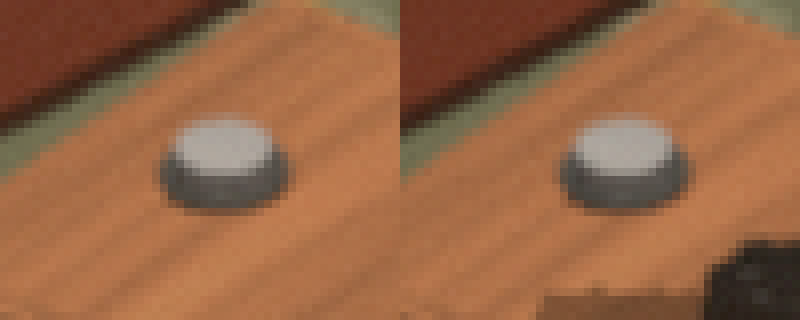

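The button is fully up again, identical to the earlier picture at about (298,215), and the push force has fallen to 3 N, so the latch has caught. I'll back off slowly.

{"op": "send_rows", "data": {"plan": [[[-0.02, 0, 0], 0, 1], [[-0.04, 0, 0], 0, 1], [[-0.06, 0, 0], 0, 1], [[-0.08, 0, 0], 0, 1], [[-0.1, 0, 0], 0, 1], [[-0.15, 0, 0], 0, 1], [[-0.2, 0, 0], 0, 1], [[-0.4, 0, 0], 0, 1], [[-0.5, 0, -0.3], 0, 1], [[-0.6, 0, -0.7], 0, 1], [[-0.7, 0, -1], 0, 1], [[-0.7, 0, -1], 0, 1]]}}

```text
time_s: 21.78
tool_pos: [0.4442, -0.0547, 0.1511]
eef_rot: [3.134, 0.096, -0.013]
contact_force: [0.3, -0.2, 0.1]
gripper_width: 0.004
grip_force: 0.0
```

```bash
python3 b.py; python3 look.py 7 345 235 338 238
python3 - <<'E'
import cv2,numpy as np
a=cv2.imread("pics/side0.png").astype(int);b=cv2.imread("pics/side7.png")
d=np.abs(a-b).sum(2)>90;d[:,365:]=0;print("change",d[170:290,240:365].sum())
E
```

```text
[([6, 9, 16, 11, 139], [13.5, 14.1])]
[([6, 9, 16, 11, 138], [13.5, 14.1])]
[ 0.44424849 -0.05467658  0.14987608] [-0.5170753  -0.63009322 -0.50989674] 21.825
[ 0.4442 -0.0547  0.1499] [-0.5171 -0.6301 -0.5099] yaw 0.061043414081096814 z [-0.0096 -0.0065 -0.9999] w 0.00704800182648873
tcp px [[346.5811 274.3432]] [[372.6765 222.005 ]]
change 1296
```

View pics/v7.png

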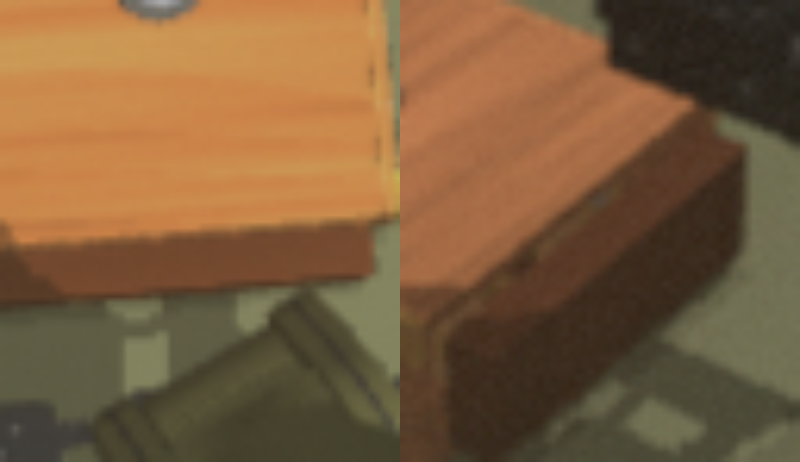

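The tray front is flush in its shut position, the button is up, and the arm is clear of everything.

```bash
python3 -c "
from bench import env
print(env.close_job())"
```

```text
the job is handed in; nothing more can be done
None
```

The job is handed in: the stamp stood upright in the middle pocket when last seen, the tray is latched shut with the button back up, and the arm is clear; the hand-in gave no pass/fail verdict.

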